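# Seat a mould bat on the pins of a potter's wheel

## Robot

A 7-joint arm with a two-finger parallel gripper is mounted at the origin on the work surface. World frame = base frame: x ahead of the robot, y to its left, z up, the work surface at z = 0. Lengths are in m, angles in rad, forces in N, time in s.
With the tool pointing down it reaches from about 0.4 to 0.85 m from the base axis. Payload 10.4 kg.
Tool frame: the origin (TCP) lies on the centre line of the jaws, within the pads' length; the fingertips stand 14 mm ahead of it and the grasp point (between the pads) lies 5 mm behind it (manip.tip_reach is the distance from the TCP to the fingertips, in m); z points along the fingers, y is the line along which they close (so a half turn about z gives the same grasp; the last joint's range is limited). The gripper opens to 85 mm and grips with 20 to 120 N. Pads are 22 mm wide; open, the fingers measure 114 mm over their backs; the gripper's body (76 mm by 85 mm) begins 54 mm behind the grasp point. The pads swing forward as they close: fully open they stand 13 mm farther back than shut.
Start: joints at [-1.325, 0.332, -0.065, 1.46, 0.022, 1.35, -0.088], TCP at [0.166, 0.603, 0.245] pointing down, gripper open.
Joint ranges: [-2.6, 2.6], [-0.5, 2.12], [-1.47, 1.34], [0.16, 2.42], [-1.27, 4.41], [0.06, 2.06], [-2.6, 2.6]. Speed limits (rad/s): [2.22, 2.22, 2.79, 2.79, 3.14, 3.14, 3.14].

## Interface

Orientations are given as a unit quaternion [x, y, z, w].
In Python, from workcell import manip gives the robot as it stands.
- The arm moves only by the shell command python3 -m pendant 'ROWS' [FORCE]. ROWS is JSON, a list of rows, each a list of 7 numbers: the shift along the tool's x, y, z in units of 50 mm (1.0 is 50 mm), then the turn, a rotation vector about the tool's x, y, z in units of 8 degrees (1.0 is 8 degrees), then the opening, from -1 (shut) to 1 (fully open), so that 0 is half open. In form: [[dx, dy, dz, ax, ay, az, jaw], ...]. A call has exactly 10 rows; each row is the pose to reach, as a shift and turn from the pose commanded when the call began, along the tool's axes at that moment; what a row does not reach only later rows make up. A row lasts 1/8 s, in which the tool goes at most 62.5 mm and 10.7 degrees, less where a joint would pass 70% of its speed; a pose out of reach is approached as far as the arm can. A call with a gripper value outside its range is refused whole. The fingers move at their own pace and stop on an object; FORCE is the grip in N (left out, the last holds). Time passes only in rows, so rows that repeat a pose let the fingers close, or fill a call up. It gives the time, the measured TCP pose, the force, the opening and the grip force at its end, in the units of the state.
- manip.get_obs(): the state, without advancing time (a new reading comes with each control period).
- manip.camera(name): name is "side" or "top" or "wrist"; returns (picture, depth): 384x512x3 uint8, red, green, blue; 384x512 float32, m along the optical axis (not along the pixel's ray), 0 where there is no reading.
- manip.get_calibration(name): a dict with "fx", "fy", "cx", "cy" (pixels), "D" ([k1, k2, p1, p2, k3] as OpenCV has them; the pictures are not rectified), "xyz" and "orientation" of the camera in the world. Camera axes: x right, y up, looking along -z (the intrinsics and any distortion apply to the point x, -y, -z); pixel columns grow to the right and rows downward; lengths in m; the calibration is good to about 2 mm. A picture is of the moment at which its call begins: read the wrist's pose just before it. get_calibration takes no time and is no camera call; for the wrist camera it gives the pose at the moment of the call.
- manip.hand_in(): hands the job in; it is judged then, once.
Trained networks look in the newest picture that a camera, given by its name, has taken for a name from the list of things; names that differ only in an ending like _2 or _b are one class to them, and where a whole thing is asked for, a point or a joint stands for the part that bears it (a point fixed in the world has none). Each returns a list of dicts, best first, with "p" (0 to 1); they miss things now and then, are a little off and sometimes report something else, mostly with a low value. They report only what shows in the picture. A call takes as long as a camera call.
- manip.find_in(thing, camera): "box" ([left, top, right, bottom] in pixels, round what is visible of it).
- manip.trace(thing, camera): "pixels" (384x512 bool, what is visible of it) and "box" ([left, top, right, bottom] in pixels, round what is visible of it).
- manip.tip_of(thing, camera): "pixel" ([column, row] in pixels: a listed point, or the origin of a listed thing).
The state is a dict: "clock": time; "joint_pos": joint angles; "joint_velocities": joint speeds; "tau": joint torques, N m; "position": TCP position; "ee_rot": TCP orientation; "ft_force": force on the tool from outside, world axes, zero at the start; "torque": the same for the moment, N m; "grip_width": opening from 0.0 (shut) to 1.0 (fully open); "grasp_force": force on a finger pad.
Only numpy, scipy, OpenCV 4.12 (cv2) and the standard library are available. Lean on these libraries where they do the work, as an engineer would, in place of code of your own. Each camera call takes 0.05 s, during which the arm holds its last target. There are 200 camera calls.

## Task

Pick the plywood bat with the white plaster mould off the stack and fit it centred on the potter's wheel, so that both of its holes drop over the two pins and it lies fully home, flat on the wheel head, then let go. The brake holds the wheel and the pins stand at an angle that you must find by feel: lay the bat lightly on the pins, turn it until it drops and let it down at a crawl, without ever forcing or banging it (under 70 N, knocks included). Leave the bowl, the pot and the wooden spatula where they are.

Things in the scene. Friction and masses are not known exactly. Their poses are not given: they have to be found in the camera images.
- bat: Plywood plate 190 mm (its x) by 160 mm (its y) by 12 mm thick, 0.3 to 0.6 kg, with a white plaster mould block fixed on its centre. Two round through holes, 11.8 mm in diameter with 1 mm chamfers, on its x axis 70 mm either side of the centre. Origin: centre of the plate's underside; z up. The same after half a turn. It starts flat on the stack.
- bat_grip (a point): Centre of the white mould block, 38 mm above the bat's underside; axes as the bat's. The block is 64 mm (x) by 44 mm (y) with flat upright sides, from the plate's top to 58 mm above the underside, with a 4 mm high and wide rim round its foot: grip it across the 44 mm.
- wheel: Potter's wheel, fixed: round grey housing 212 mm in diameter with a black control box, 90 mm wide and 50 mm high, sticking out 34 mm on its -x side; on top the round aluminium wheel head, 200 mm in diameter, braked (holds up to 6 N m). Origin: centre of the housing's underside, on the table.
- wheel_top (a point): Centre of the wheel head's flat top, 112 mm above the table; axes as the housing's. Two upright steel pins, 9.6 mm in diameter, 9 mm tall, tips bevelled, stand 70 mm either side of it. Their line lies anywhere from -0.45 to +0.45 rad (about z) off this x axis: not measured, to be felt or seen. A bat on the pins' tips has its underside 9 mm above this point; a bat that is home, 0 mm.
- stack: Three plain round plaster bats in a pile, fixed: 200 mm in diameter, 45 mm high in all. Origin: centre of its underside, on the table.
- water_bowl: Loose white ceramic bowl, 110 mm across the rim, 50 mm high, beyond the work. Origin: centre of its underside. Leave alone.
- pot: Loose terracotta cup, 70 mm across the rim, 75 mm high, beyond the work. Origin: centre of its underside. Leave alone.
- rib: Loose wooden spatula 170 mm long lying on the table beyond the work. Origin: its underside, near the middle of its length; x along it. Leave alone.

How it is judged:
By the outcome, as a careful person would: the job done as asked, in the order asked, and still so for the second after the job is handed in, with the robot touching nothing.
It also fails if it takes over 72 s, if anything falls off the work surface, if the arm or the gripper's body presses on something with over 40 N, if the wrist force passes 120 N, or if a joint passes its speed limit or range.

## Working session

There is one attempt and no reset: what is moved stays moved. The work goes in short steps, Python scripts to look and compute and a shell command to move; the robot and the scene stay as the last step left them, time stands still between calls to the robot, and variables do not carry over. Pictures are saved under pics/ and viewed, at most 10 in all, crops included, and the job is handed in when it is done.

```bash
mkdir -p pics; ls; cat > h.py <<'E'
import numpy as np, cv2
from scipy.spatial.transform import Rotation as R
from workcell import manip
def K(c): return np.array([[c['fx'],0,c['cx']],[0,c['fy'],c['cy']],[0,0,1.]])
def rays(px,c):
    u=cv2.undistortPoints(np.float64(px).reshape(-1,1,2),K(c),np.float64(c['D'])).reshape(-1,2)
    d=np.c_[u[:,0],-u[:,1],-np.ones(len(u))]
    return R.from_quat(c['orientation']).apply(d), np.array(c['xyz'])
def atz(px,c,z):
    d,o=rays(px,c); t=(z-o[2])/d[:,2]; return o+d*t[:,None]
def atdepth(px,c,dep):
    d,o=rays(px,c); return o+d*np.float64(dep).reshape(-1,1)
def proj(P,c):
    q=R.from_quat(c['orientation']).inv().apply(np.atleast_2d(P)-c['xyz'])*[1,-1,-1]
    return cv2.projectPoints(q,np.zeros(3),np.zeros(3),K(c),np.float64(c['D']))[0].reshape(-1,2)
def save(n,im): cv2.imwrite('pics/'+n,im[:,:,::-1])
E
python3 - <<'E'
from h import *
o=manip.get_obs(); print({k:np.round(v,3).tolist() for k,v in o.items()})
ims=[]
for n in ('top','side','wrist'):
    c=manip.get_calibration(n); im,d=manip.camera(n); ims.append(im)
    print(n,np.round(c['xyz'],3),R.from_quat(c['orientation']).as_matrix().round(2).tolist())
    for t in ('bat','bat_grip','wheel','wheel_top','stack'):
        r=manip.tip_of(t,n) 
        for x in r[:1]: 
            p=x['pixel']; print(t,np.round(p),round(x['p'],2), {z:np.round(atz([p],c,z),3)[0][:2].tolist() for z in (0,.045,.083,.112)})
save('a.png',np.hstack([cv2.resize(i,(400,300)) for i in ims[:2]]));save('top.png',ims[0]);save('w.png',ims[2])
E
```

```text
pics
{'clock': 0.0, 'joint_pos': [-1.325, 0.333, -0.065, 1.461, 0.022, 1.35, -0.088], 'joint_velocities': [-0.0, -0.001, -0.0, 0.0, -0.001, -0.001, 0.001], 'tau': [-0.001, -62.546, 0.049, -39.16, 0.016, 0.01, -0.0], 'position': [0.166, 0.602, 0.245], 'ee_rot': [0.134, 0.991, -0.001, -0.0], 'ft_force': [0.788, -0.139, -0.353], 'torque': [-0.004, 0.076, 0.009], 'grasp_force': 0.0, 'grip_width': 0.997}
top [ 0.456 -0.01   1.131] [[-0.02, 0.99, -0.16], [-1.0, -0.02, -0.02], [-0.03, 0.16, 0.99]]
bat [203. 229.] 0.94 {0: [0.546, 0.161], 0.045: [0.542, 0.154], 0.083: [0.539, 0.149], 0.112: [0.537, 0.144]}
bat_grip [202. 226.] 0.62 {0: [0.553, 0.165], 0.045: [0.549, 0.158], 0.083: [0.546, 0.152], 0.112: [0.544, 0.148]}
wheel [319. 241.] 0.86 {0: [0.503, -0.171], 0.045: [0.501, -0.164], 0.083: [0.5, -0.159], 0.112: [0.499, -0.155]}
wheel_top [324. 235.] 0.59 {0: [0.52, -0.187], 0.045: [0.517, -0.179], 0.083: [0.515, -0.174], 0.112: [0.513, -0.169]}
stack [202. 228.] 0.65 {0: [0.547, 0.164], 0.045: [0.544, 0.157], 0.083: [0.541, 0.152], 0.112: [0.538, 0.147]}
side [0.529 0.587 0.862] [[-0.99, 0.08, -0.09], [-0.12, -0.78, 0.62], [-0.02, 0.62, 0.78]]
bat [272. 271.] 0.8 {0: [0.553, 0.135], 0.045: [0.552, 0.159], 0.083: [0.551, 0.178], 0.112: [0.55, 0.194]}
bat_grip [278. 261.] 0.85 {0: [0.541, 0.106], 0.045: [0.54, 0.131], 0.083: [0.54, 0.152], 0.112: [0.54, 0.168]}
wheel_top [299. 158.] 0.66 {0: [0.506, -0.255], 0.045: [0.507, -0.211], 0.083: [0.508, -0.174], 0.112: [0.509, -0.146]}
wrist [0.092 0.623 0.374] [[0.27, -0.92, -0.29], [0.96, 0.25, 0.08], [0.0, -0.3, 0.95]]
```

View pics/top.png

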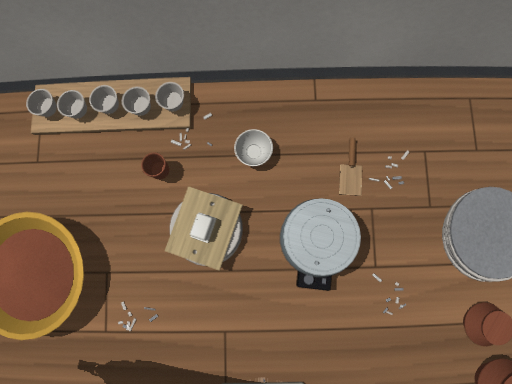

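View pics/a.png

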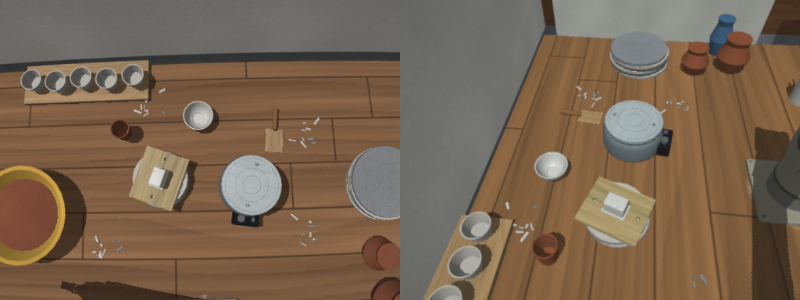

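The top picture shows the bat around (203,229) with holes near (212,204) and (194,252). The wheel head is around (321,237), with what look like the pins near (328,211) and (317,263). The control box is at (315,280). Next I'll zoom in and measure.

```bash
python3 - <<'E'
from h import *
c=manip.get_calibration('top'); im,d=manip.camera('top')
t=manip.trace('bat','top')[0]; m=t['pixels'].astype(np.uint8)
cs=max(cv2.findContours(m,0,2)[0],key=cv2.contourArea).reshape(-1,2).astype(float)
P=atz(cs,c,.057)[:,:2]; r=cv2.minAreaRect(P.astype(np.float32)); print('bat rect',t['p'],r,cv2.boxPoints(r).round(3).tolist())
g=manip.trace('bat_grip','top'); print([ (x['p'],x['box']) for x in g[:2]])
w=manip.trace('wheel','top')[0]; wm=w['pixels'].astype(np.uint8); print(w['p'],w['box'])
a=im[160:280,130:370]; save('z.png',cv2.resize(a,(800,400),interpolation=cv2.INTER_CUBIC))
# head top by depth
ys,xs=np.nonzero(d>0); Q=atdepth(np.c_[xs,ys],c,d[ys,xs])
s=(abs(Q[:,2]-.112)<.008)&(abs(Q[:,0]-.51)<.15)&(abs(Q[:,1]+.16)<.15)
print('head',s.sum(),np.median(Q[s],0),cv2.minEnclosingCircle(Q[s][:,:2].astype(np.float32)), Q[s].min(0),Q[s].max(0))
s=(abs(Q[:,2]-.103)<.006)&(abs(Q[:,0]-.545)<.06)&(abs(Q[:,1]-.152)<.06)
print('block',s.sum(),np.median(Q[s],0),cv2.minAreaRect(Q[s][:,:2].astype(np.float32)))
for h in [(212,204),(194,252)]: print('hole',atz([h],c,.057))
for h in [(328,211),(317,263)]: print('pin',atz([h],c,.12))
E
```

```text
bat rect 0.97 ((0.5455341339111328, 0.15241295099258423), (0.16159415245056152, 0.1930961161851883), 70.74335479736328) [[0.42800000309944153, 0.1080000028014183], [0.6100000143051147, 0.04399999976158142], [0.6629999876022339, 0.19699999690055847], [0.48100000619888306, 0.26100000739097595]]
[(0.56, [165.4, 189.8, 237.3, 271.6])]
0.94 [280.6, 197.6, 363.8, 289.5]
head 4640 [ 0.50969512 -0.16249669  0.11158552] ((0.5109364986419678, -0.1639571338891983), 0.10099999606609344) [ 0.4139527  -0.26281854  0.10410289] [ 0.61124106 -0.06307822  0.11998007]
block 399 [0.54488656 0.15089056 0.10239304] ((0.5452384352684021, 0.1513775885105133), (0.044556815177202225, 0.06351812183856964), 69.97087860107422)
hole [[0.60937161 0.1275991  0.057     ]]
hole [[0.47819004 0.17760783 0.057     ]]
pin [[ 0.57494186 -0.18136162  0.12      ]]
pin [[ 0.44265639 -0.14709894  0.12      ]]
```

View pics/z.png

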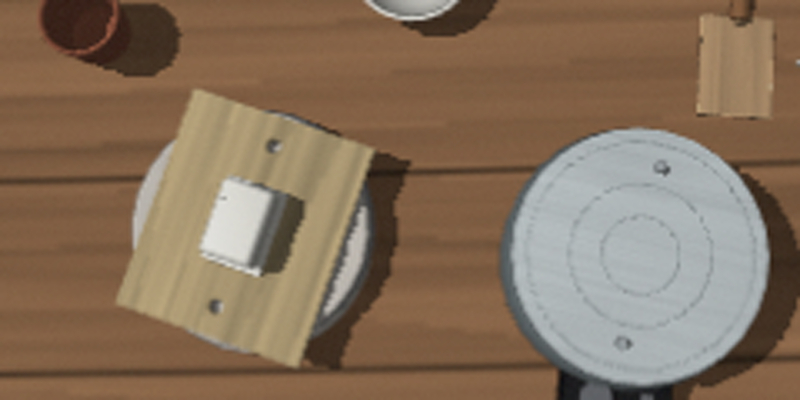

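The zoom puts the bat at (0.545, 0.152) with yaw about -19.7°. The two pins stand at (328.3,210.1) and (317.2,262.9), which gives a wheel centre of about (0.510, -0.164) and a pin yaw of about -14.5°. I'll move above the bat.

```bash
cat >> h.py <<'E'
def rows(x,y,z,yaw):  # yaw deg of bat x axis; tool y along bat y, tool z down
    o=manip.get_obs(); r=R.from_quat(o['ee_rot'])
    d=r.inv().apply(np.array([x,y,z])-o['position'])/.05
    a=np.deg2rad(yaw); T=R.from_matrix(np.c_[[-np.cos(a),-np.sin(a),0],[-np.sin(a)*-1*-1,np.cos(a),0],[0,0,-1]])
    T=min((T,T*R.from_euler('z',np.pi)),key=lambda q:(r.inv()*q).magnitude())
    print('row',d.round(3),(np.rad2deg((r.inv()*T).as_rotvec())/8).round(3),'pos',np.round(o['position'],4),'yaw',tyaw(),'F',np.round(o['ft_force'],2),'t',round(o['clock'],2))
def tyaw():
    m=R.from_quat(manip.get_obs()['ee_rot']).as_matrix(); return round(float((np.rad2deg(np.arctan2(m[1,0],m[0,0]))+90)%180-90),2)
E
python3 -c "
from h import *
print(manip.tip_reach); rows(.5453,.152,.2,-19.7)"
```

```text
0.014
row [-9.707 -6.673  0.906] [ 0.001 -0.     0.537] pos [0.166  0.6026 0.2453] yaw -15.4 F [-0.87 -0.47 -0.14] t 1.1
```

```bash
python3 -m pendant '[[-1,-0.7,0,0,0,0,1],[-2.1,-1.45,0,0,0,0.1,1],[-3.2,-2.2,0.1,0,0,0.2,1],[-4.3,-3,0.2,0,0,0.3,1],[-5.4,-3.7,0.4,0,0,0.4,1],[-6.5,-4.5,0.6,0,0,0.54,1],[-7.6,-5.2,0.8,0,0,0.54,1],[-8.7,-6,0.9,0,0,0.54,1],[-9.5,-6.5,0.9,0,0,0.54,1],[-9.71,-6.67,0.91,0,0,0.54,1]]'
python3 - <<'E'
from h import *
rows(.5453,.152,.081,-19.7)
c=manip.get_calibration('wrist'); im,d=manip.camera('wrist'); save('w1.png',im)
ys,xs=np.nonzero(d>0); Q=atdepth(np.c_[xs,ys],c,d[ys,xs])
s=(abs(Q[:,2]-.103)<.007)&(abs(Q[:,0]-.545)<.06)&(abs(Q[:,1]-.152)<.06)
print('block',s.sum(),np.median(Q[s],0),cv2.minAreaRect(Q[s][:,:2].astype(np.float32)))
E
```

```text
clock: 2.35
position: [0.5473, 0.1485, 0.1998]
ee_rot: [0.173, 0.985, -0.0, 0.0]
ft_force: [-0.1, 1.2, -0.3]
grip_width: 1.005
grasp_force: 0.0
row [0.063 0.054 2.376] [-0.004  0.007 -0.031] pos [0.5473 0.1485 0.1998] yaw -19.95 F [-0.13  1.17 -0.34] t 2.35
block 3306 [0.54051913 0.15319527 0.10288796] ((0.5429679155349731, 0.1524670422077179), (0.04405700042843819, 0.06314663589000702), 69.88064575195312)
```

View pics/w1.png

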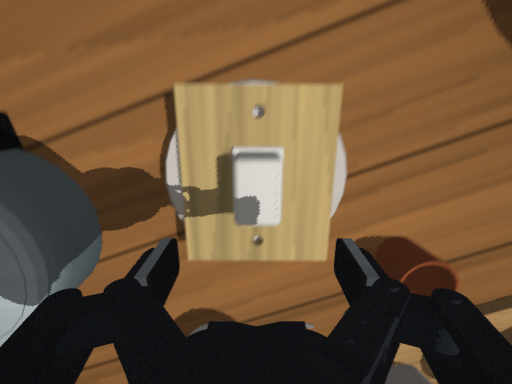

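The wrist picture shows the block at (258,187), centred between the fingers, with holes at (258,111) and (258,240) and the jaws aligned with it. I'll go down and grip at about 60 N.

```bash
python3 -m pendant '[[0,0,0,0,0,0,1],[0.02,0,0.5,0,0,0.03,1],[0.02,0,1,0,0,0.03,1],[0.02,0,1.5,0,0,0.03,1],[0.02,0,1.9,0,0,0.03,1],[0.02,0,2.2,0,0,0.03,1],[0.02,0,2.33,0,0,0.03,1],[0.02,0,2.38,0,0,0.03,1],[0.02,0,2.38,0,0,0.03,0.6],[0.02,0,2.38,0,0,0.03,0.4]]' 60
python3 -c "
from h import *
rows(.544,.152,.081,-19.9)"
```

```text
clock: 3.65
position: [0.5449, 0.1526, 0.0814]
ee_rot: [0.173, 0.985, 0.0, 0.0]
ft_force: [-0.6, 0.0, -0.1]
grip_width: 0.703
grasp_force: 0.0
row [ 0.013 -0.016  0.007] [ 0.005  0.004 -0.009] pos [0.5449 0.1526 0.0814] yaw -19.97 F [-0.61  0.01 -0.06] t 3.65
```

```bash
python3 -m pendant '[[0,0,0,0,0,0,0.3],[0,0,0,0,0,0,0.1],[0,0,0,0,0,0,0],[0,0,0,0,0,0,-0.2],[0,0,0,0,0,0,-0.5],[0,0,0,0,0,0,-0.8],[0,0,0,0,0,0,-0.8],[0,0,0,0,0,0,-0.8],[0,0,0,0,0,0,-0.8],[0,0,0,0,0,0,-0.8]]' 60
python3 -m pendant '[[0,0,-0.1,0,0,0,-0.8],[0,0,-0.3,0,0,0,-0.8],[0,0,-0.6,0,0,0,-0.8],[0,0,-1,0,0,0,-0.8],[0,0,-1.5,0,0,0,-0.8],[0,0,-2,0,0,0,-0.8],[0,0,-2.4,0,0,0,-0.8],[0,0,-2.4,0,0,0,-0.8],[0,0,-2.4,0,0,0,-0.8],[0,0,-2.4,0,0,0,-0.8]]'
python3 - <<'E'
from h import *
rows(.51,-.164,.201,-14.5)
c=manip.get_calibration('wrist'); im,d=manip.camera('wrist'); save('w2.png',im)
t=manip.get_calibration('top'); ti,td=manip.camera('top')
print('pins',atz([(328.3,210.1),(317.2,262.9)],t,.121))
E
```

```text
clock: 4.9
position: [0.5447, 0.1525, 0.0812]
ee_rot: [0.173, 0.985, 0.0, 0.0]
ft_force: [-1.8, -1.0, 5.7]
grip_width: 0.508
grasp_force: 61.3
clock: 6.15
position: [0.544, 0.1523, 0.1998]
ee_rot: [0.173, 0.985, -0.0, -0.001]
ft_force: [-0.5, 0.3, -3.0]
grip_width: 0.51
grasp_force: 61.6
row [-1.52  -6.179 -0.018] [-0.007 -0.008 -0.682] pos [0.544  0.1523 0.1998] yaw -19.96 F [-0.54  0.33 -3.01] t 6.15
pins [[ 0.57714809 -0.18208633  0.121     ]
 [ 0.44290858 -0.14748205  0.121     ]]
```

View pics/w2.png

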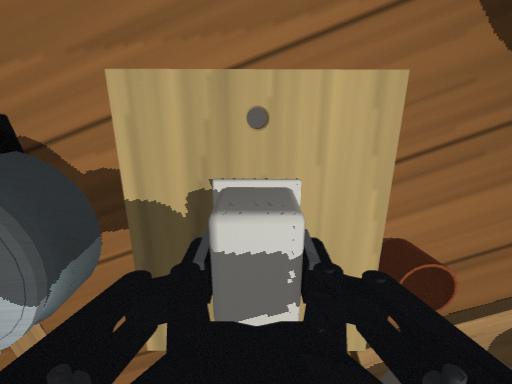

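The bat is held square in the jaws, with one hole visible at (258,117). I'll carry it beside the wheel so the wrist camera can see both pins past the plate.

```bash
python3 -m pendant '[[-0.1,-0.3,0,0,0,-0.1,-0.8],[-0.4,-0.8,0,0,0,-0.2,-0.8],[-0.8,-1.3,0,0,0,-0.4,-0.8],[-1.1,-1.8,0,0,0,-0.55,-0.8],[-1.4,-2.2,0,0,0,-0.68,-0.8],[-1.52,-2.58,0,0,0,-0.68,-0.8],[-1.52,-2.58,0,0,0,-0.68,-0.8],[-1.52,-2.58,0,0,0,-0.68,-0.8],[-1.52,-2.58,0,0,0,-0.68,-0.8],[-1.52,-2.58,0,0,0,-0.68,-0.8]]'
python3 - <<'E'
from h import *
rows(.51,-.164,.201,-14.5)
o=manip.get_obs();r=R.from_quat(o['ee_rot']);p=np.array(o['position'])
c=manip.get_calibration('wrist'); im,d=manip.camera('wrist')
save('w3.png',im)
for q in proj([[.5771,-.1821,.121],[.4429,-.1475,.121],[.51,-.1648,.112]],c): print(q.round(1))
# hole in tool frame
h=atz([(258,117)],c,p[2]-.0242)[0]; print('hole tool',r.inv().apply(h-p))
print('cam in tool',r.inv().apply(c['xyz']-p))
E
```

```text
clock: 7.5
position: [0.5719, 0.0061, 0.2008]
ee_rot: [0.126, 0.992, 0.0, -0.0]
ft_force: [-0.2, -0.7, -3.6]
grip_width: 0.508
grasp_force: 61.7
row [ 0.349 -3.603 -0.005] [ 0.002 -0.001  0.005] pos [0.5719 0.0061 0.2008] yaw -14.46 F [-0.2  -0.72 -3.57] t 7.5
[ 52.4 259.2]
[ 9.5 93.1]
[ 41.5 181.1]
hole tool [0.07132921 0.00086784 0.02420796]
cam in tool [ 0.07635084 -0.00030646 -0.1287687 ]
```

View pics/w3.png

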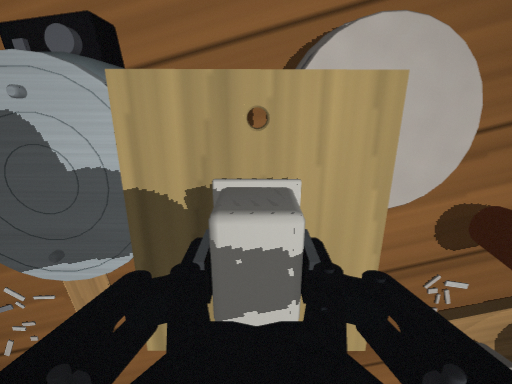

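The wrist picture shows pins near (17,91) and (57,257), about 5 px right of what the top camera predicts. I'll enlarge the pins in both views.

```bash
python3 - <<'E'
from h import *
im=cv2.imread('pics/w3.png')[:,:,::-1]; ti=cv2.imread('pics/top.png')[:,:,::-1]
Z=lambda i,x,y,s:cv2.convertScaleAbs(cv2.resize(i[y:y+s,x:x+s],(300,300),interpolation=cv2.INTER_NEAREST),alpha=1.3)
# each tile: wrist 40px (7.5 px per px), top 20px (15 per px)
save('zz.png',np.vstack([np.hstack([Z(im,0,70,40),Z(im,37,237,40)]),np.hstack([Z(ti,318,200,20),Z(ti,307,253,20)])]))
for n in ('wrist','top'):
    for x in manip.tip_of('wheel_top',n)[:1]: print(n,x['pixel'],x['p'])
E
```

```text
wrist [41.4, 180.0] 0.56
top [322.2, 235.0] 0.57
```

View pics/zz.png

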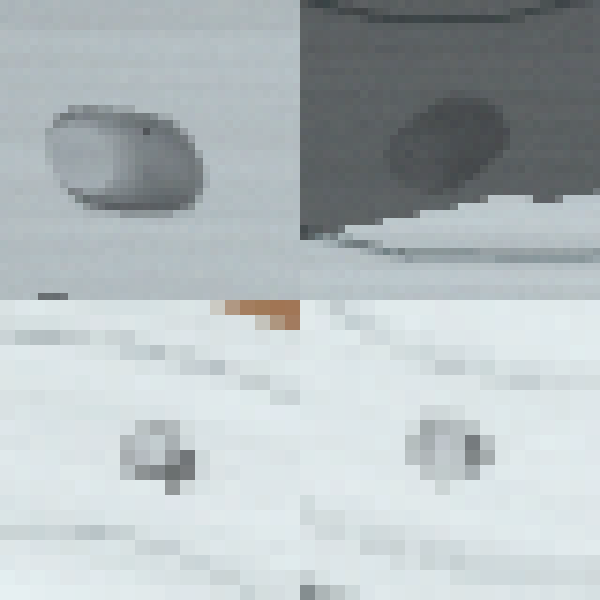

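```bash
python3 - <<'E'
from h import *
c=manip.get_calibration('wrist'); t=manip.get_calibration('top')
o=manip.get_obs();r=R.from_quat(o['ee_rot']);p=np.array(o['position'])
def rep(n,P): v=P[0]-P[1]; print(n,P.round(4).tolist(),'mid',P.mean(0).round(4),'len',np.linalg.norm(v).round(4),'yaw',np.rad2deg(np.arctan2(v[1],v[0])).round(2))
rep('tip',atz([(52.5,257.8),(10.6,90.8)],c,.121)*1)
rep('base',atz([(58.8,254.9),(20.8,91.5)],c,.112))
rep('top',atz([(327.5,209.5),(316,262.5)],t,.117))
print('yaw',tyaw(),c['fx'])
E
```

```text
tip [[0.5758, -0.1819, 0.121], [0.4416, -0.1464, 0.121]] mid [ 0.5087 -0.1641  0.121 ] len 0.1388 yaw -14.81
base [[0.5779, -0.1837, 0.112], [0.4416, -0.1465, 0.112]] mid [ 0.5097 -0.1651  0.112 ] len 0.1413 yaw -15.29
top [[0.5792, -0.1808, 0.117], [0.4439, -0.145, 0.117]] mid [ 0.5116 -0.1629  0.117 ] len 0.14 yaw -14.8
yaw -14.49 267.3185929419038
```

Both cameras agree: midpoint about (0.510, -0.164) and yaw about -15°. I'll move over the pins to just above contact.

```bash
python3 -c "
from h import *
rows(.5106,-.165,.162,-15.0)"
```

```text
row [ 0.333 -3.61   0.775] [ 0.001 -0.001  0.063] pos [0.5719 0.0056 0.2008] yaw -14.49 F [ 0.33  0.2  -3.8 ] t 7.65
```

```bash
python3 -m pendant '[[0.05,-0.4,0,0,0,0,-0.8],[0.12,-1.1,0,0,0,0,-0.8],[0.2,-1.9,0,0,0,0,-0.8],[0.3,-2.7,0,0,0,0.06,-0.8],[0.33,-3.3,0,0,0,0.06,-0.8],[0.33,-3.61,0.1,0,0,0.06,-0.8],[0.33,-3.61,0.3,0,0,0.06,-0.8],[0.33,-3.61,0.5,0,0,0.06,-0.8],[0.33,-3.61,0.7,0,0,0.06,-0.8],[0.33,-3.61,0.76,0,0,0.06,-0.8]]'
python3 -m pendant '[[0,0,0,0,0,0,-0.8],[0,0,0,0,0,0,-0.8],[0,0,0,0,0,0,-0.8],[0,0,0,0,0,0,-0.8],[0,0,0,0,0,0,-0.8],[0,0,0.02,0,0,0,-0.8],[0,0,0.04,0,0,0,-0.8],[0,0,0.06,0,0,0,-0.8],[0,0,0.06,0,0,0,-0.8],[0,0,0.06,0,0,0,-0.8]]'
python3 -c "
from h import *
rows(.5106,-.165,.157,-15.0)"
```

```text
clock: 8.9
position: [0.5105, -0.1645, 0.1617]
ee_rot: [0.13, 0.992, 0.0, -0.001]
ft_force: [0.7, 0.7, -2.5]
grip_width: 0.506
grasp_force: 61.8
clock: 10.15
position: [0.5107, -0.1653, 0.1598]
ee_rot: [0.131, 0.991, 0.0, -0.0]
ft_force: [0.7, -0.3, -3.7]
grip_width: 0.506
grasp_force: 61.8
row [0.004 0.006 0.055] [ 0. -0. -0.] pos [ 0.5107 -0.1653  0.1598] yaw -15.0 F [ 0.73 -0.34 -3.66] t 10.15
```

Now down in small steps of about 0.4 mm per row, watching the force.

```bash
python3 -m pendant '[[0,0,0.01,0,0,0,-0.8],[0,0,0.02,0,0,0,-0.8],[0,0,0.03,0,0,0,-0.8],[0,0,0.04,0,0,0,-0.8],[0,0,0.05,0,0,0,-0.8],[0,0,0.06,0,0,0,-0.8],[0,0,0.07,0,0,0,-0.8],[0,0,0.08,0,0,0,-0.8],[0,0,0.08,0,0,0,-0.8],[0,0,0.08,0,0,0,-0.8]]'
```

```text
clock: 11.4
position: [0.5107, -0.1653, 0.1558]
ee_rot: [0.131, 0.991, 0.0, -0.0]
ft_force: [-0.2, 0.1, -3.0]
grip_width: 0.506
grasp_force: 61.8
```

```bash
python3 -m pendant '[[0,0,0.005,0,0,0,-0.8],[0,0,0.01,0,0,0,-0.8],[0,0,0.015,0,0,0,-0.8],[0,0,0.02,0,0,0,-0.8],[0,0,0.025,0,0,0,-0.8],[0,0,0.03,0,0,0,-0.8],[0,0,0.035,0,0,0,-0.8],[0,0,0.04,0,0,0,-0.8],[0,0,0.04,0,0,0,-0.8],[0,0,0.04,0,0,0,-0.8]]'; python3 -c "
from h import *
o=manip.get_obs();print(o['ft_force'],o['torque'],tyaw())"
```

```text
clock: 12.65
position: [0.5107, -0.1653, 0.1538]
ee_rot: [0.131, 0.991, 0.0, -0.0]
ft_force: [-0.8, 0.4, -3.3]
grip_width: 0.507
grasp_force: 61.8
[-0.77219478  0.38444455 -3.25782549] [ 0.09632803  0.04508836 -0.03012109] -15.0
```

The underside is 3 mm below the pin tips with no contact, so the pins are in the holes. I'll keep lowering at a crawl.

```bash
python3 -m pendant '[[0,0,0.01,0,0,0,-0.8],[0,0,0.02,0,0,0,-0.8],[0,0,0.03,0,0,0,-0.8],[0,0,0.04,0,0,0,-0.8],[0,0,0.05,0,0,0,-0.8],[0,0,0.06,0,0,0,-0.8],[0,0,0.07,0,0,0,-0.8],[0,0,0.08,0,0,0,-0.8],[0,0,0.08,0,0,0,-0.8],[0,0,0.08,0,0,0,-0.8]]'; python3 -c "
from h import *
o=manip.get_obs();print(o['ft_force'],o['torque'],tyaw())"
```

```text
clock: 13.9
position: [0.5107, -0.1653, 0.1497]
ee_rot: [0.131, 0.991, 0.0, -0.0]
ft_force: [0.2, 1.4, -3.1]
grip_width: 0.508
grasp_force: 61.7
[ 0.2477241   1.4380843  -3.09420992] [0.15184002 0.02609463 0.07593483] -15.0
```

```bash
python3 -m pendant '[[0,0,0.004,0,0,0,-0.8],[0,0,0.008,0,0,0,-0.8],[0,0,0.012,0,0,0,-0.8],[0,0,0.016,0,0,0,-0.8],[0,0,0.02,0,0,0,-0.8],[0,0,0.024,0,0,0,-0.8],[0,0,0.028,0,0,0,-0.8],[0,0,0.03,0,0,0,-0.8],[0,0,0.03,0,0,0,-0.8],[0,0,0.03,0,0,0,-0.8]]'; python3 -c "
from h import *
o=manip.get_obs();print(o['ft_force'],o['torque'],tyaw())"
```

```text
clock: 15.15
position: [0.5107, -0.1653, 0.1483]
ee_rot: [0.131, 0.991, 0.0, -0.0]
ft_force: [-0.6, 0.6, -2.3]
grip_width: 0.509
grasp_force: 61.7
[-0.64328818  0.57898863 -2.31905693] [0.25272323 0.14217449 0.08732399] -15.0
```

```bash
python3 -m pendant '[[0,0,0.002,0,0,0,-0.8],[0,0,0.004,0,0,0,-0.8],[0,0,0.006,0,0,0,-0.8],[0,0,0.008,0,0,0,-0.8],[0,0,0.01,0,0,0,-0.8],[0,0,0.012,0,0,0,-0.8],[0,0,0.014,0,0,0,-0.8],[0,0,0.014,0,0,0,-0.8],[0,0,0.014,0,0,0,-0.8],[0,0,0.014,0,0,0,-0.8]]'; python3 -c "
from h import *
o=manip.get_obs();print(o['ft_force'],o['torque'],tyaw())"
```

```text
clock: 16.4
position: [0.5107, -0.1653, 0.1481]
ee_rot: [0.131, 0.991, 0.0, 0.0]
ft_force: [-6.7, 3.0, 7.3]
grip_width: 0.509
grasp_force: 63.0
[-6.71463249  2.99612898  7.27576229] [0.48872979 1.11170297 0.01698345] -15.0
```

There is firm but light contact (+10 N) at TCP z=0.1481, against an expected home height of 0.1482. I'll let go slowly and rise.

```bash
python3 -m pendant '[[0,0,0,0,0,0,-0.8],[0,0,0,0,0,0,-0.8],[0,0,0,0,0,0,0.02],[0,0,0,0,0,0,0.05],[0,0,0,0,0,0,0.15],[0,0,0,0,0,0,0.3],[0,0,0,0,0,0,0.45],[0,0,0,0,0,0,0.6],[0,0,0,0,0,0,0.6],[0,0,0,0,0,0,0.6]]' 20
python3 -m pendant '[[0,0,-0.05,0,0,0,0.6],[0,0,-0.2,0,0,0,0.6],[0,0,-0.5,0,0,0,0.6],[0,0,-1,0,0,0,0.6],[0,0,-1.5,0,0,0,0.6],[0,0,-2,0,0,0,0.6],[0,0,-2.5,0,0,0,0.6],[0,0,-2.5,0,0,0,0.6],[0,0,-2.5,0,0,0,0.6],[0,0,-2.5,0,0,0,0.6]]'
python3 - <<'E'
from h import *
c=manip.get_calibration('wrist'); im,d=manip.camera('wrist'); save('w4.png',im)
ys,xs=np.nonzero(d>0); Q=atdepth(np.c_[xs,ys],c,d[ys,xs])
a=np.deg2rad(-15); L=(Q[:,:2]-[.5106,-.165])@np.array([[np.cos(a),-np.sin(a)],[np.sin(a),np.cos(a)]])
s=(abs(L[:,0])<.09)&(abs(L[:,1])<.075)&(abs(Q[:,2]-.125)<.015)&~((abs(L[:,0])<.045)&(abs(L[:,1])<.035))
for nm,k in (('x+',L[:,0]>.05),('x-',L[:,0]<-.05),('y+',L[:,1]>.05),('y-',L[:,1]<-.05)): print(nm,(s&k).sum(),np.median(Q[s&k,2]))
s=abs(Q[:,2]-.170)<.006; s&=(abs(L)<.06).all(1); print(cv2.minAreaRect(Q[s][:,:2].astype(np.float32)),np.median(Q[s,2]))
E
```

```text
clock: 17.65
position: [0.5107, -0.1653, 0.1476]
ee_rot: [0.131, 0.991, 0.0, 0.0]
ft_force: [-0.6, 0.7, 0.6]
grip_width: 0.801
grasp_force: 0.0
clock: 18.9
position: [0.5103, -0.1652, 0.2719]
ee_rot: [0.131, 0.991, 0.0, -0.001]
ft_force: [0.1, -0.6, -0.0]
grip_width: 0.794
grasp_force: 0.0
x+ 3820 0.12410382487058944
x- 6248 0.12411179122358496
y+ 3706 0.12422219398303863
y- 3712 0.12405628110696809
((0.5091112852096558, -0.16460509598255157), (0.04394526407122612, 0.06296767294406891), 74.65562438964844) 0.16989607831891035
```

View pics/w4.png

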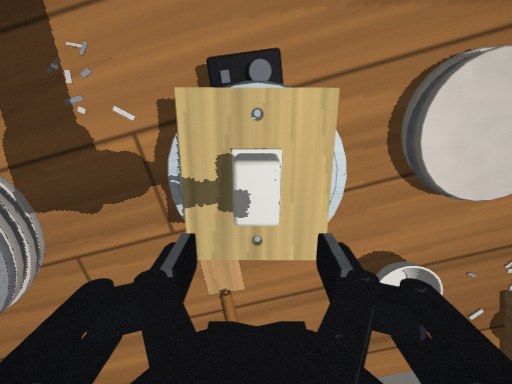

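The wrist picture shows the bat flat on the wheel head with a pin showing in each hole, at (257,113) and (257,240). The plate top measures 0.124 m on all sides, which is exactly home, and the gripper is clear above. The bowl and spatula are undisturbed. I'm handing in.

```bash
python3 -c "
from workcell import manip
print(manip.hand_in())"
```

```text
the job is handed in; nothing more can be done
None
```

The bat is on both pins, flat and fully home on the wheel head, released with the gripper clear, and the job is handed in at about 19 s; seating force read about 10 N and I touched nothing else. I found the pin angle from the camera pictures, so the bat dropped straight on and needed no turning by feel.

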